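Level on three sockets over a stepped support

TASK

Make the stepped wooden support come out even and lay the level on it: stand one chrome socket upright, open end up, on the middle of each wooden rest so that all three finish at the same height (tallest socket on the thinnest rest, medium socket on the medium rest, shortest socket on the thickest rest). Then lay the aluminium level on its narrow long edge, right way up as it stands now, along the row on top of all three sockets, centred over the row, and let go. Leave the mug, the bar clamp and the ratchet where they are.

Things in the scene. Friction and masses are not known exactly. Their poses are not given: they have to be found in the camera images.
- socket_tall: The tallest and slimmest of three chrome sockets for a ratchet, loose: a round steel cylinder, 26 mm outside diameter, 65 mm tall, standing upright on the bench with its round open end (recess 14 mm deep) up. Origin: centre of the underside; z along its axis, up. 0.09 to 0.21 kg.
- socket_medium: The medium one of three chrome sockets for a ratchet, loose: a round steel cylinder, 30 mm outside diameter, 50 mm tall, standing upright on the bench with its round open end (recess 14 mm deep) up. Origin: centre of the underside; z along its axis, up. 0.09 to 0.21 kg.
- socket_short: The shortest and widest of three chrome sockets for a ratchet, loose: a round steel cylinder, 36 mm outside diameter, 35 mm tall, standing upright on the bench with its round open end (recess 14 mm deep) up. Origin: centre of the underside; z along its axis, up. 0.09 to 0.21 kg.
- rest_thin: The thinnest and broadest of three square wooden rests: 64 x 64 mm, 15 mm thick, fixed. The rests (15, 30 and 45 mm thick; 64, 58 and 52 mm square) stand in a straight row, 80 mm centre to centre, in shuffled order, on a plywood strip (280 x 80 x 3 mm) flat on the bench. Origin: centre of its underside, 3 mm above the bench; z up; own x along the row. Its top is 18 mm above the bench.
- rest_mid: The medium one of three square wooden rests: 58 x 58 mm, 30 mm thick, fixed. The rests (15, 30 and 45 mm thick; 64, 58 and 52 mm square) stand in a straight row, 80 mm centre to centre, in shuffled order, on a plywood strip (280 x 80 x 3 mm) flat on the bench. Origin: centre of its underside, 3 mm above the bench; z up; own x along the row. Its top is 33 mm above the bench.
- rest_thick: The thickest and smallest of three square wooden rests: 52 x 52 mm, 45 mm thick, fixed. The rests (15, 30 and 45 mm thick; 64, 58 and 52 mm square) stand in a straight row, 80 mm centre to centre, in shuffled order, on a plywood strip (280 x 80 x 3 mm) flat on the bench. Origin: centre of its underside, 3 mm above the bench; z up; own x along the row. Its top is 48 mm above the bench.
- level: Small aluminium torpedo level, loose, 230 mm long (own x), 22 mm wide (own y), 40 mm high (own z), flat sides, black end caps, green vials (the long vial is in the top edge). It stands on its 22 mm wide long edge on the bench. Origin: centre of the underside; z up. 0.18 to 0.29 kg.
- mug: Bystander: white ceramic mug of pencils, 82 mm diameter, 92 mm tall, pencils reaching 146 mm; handle at own +y, out to 71 mm. Origin: centre of the underside; z up. To be left alone.
- clamp: Bystander: orange plastic bar clamp lying flat, dark steel bar 300 mm long (own x), jaws reaching 68 mm to own +y, grip 35 mm to own -y, 28 mm high. Origin: middle of the bar, at bench height; z up. To be left alone.
- ratchet: Bystander: ratchet with black handle lying flat, 235 mm long (own x, steel head at +x), 36 mm wide at the head, 30 mm high. Origin: at bench height where handle and steel shank meet; z up. To be left alone.
Things that resemble listed ones, but are neither listed nor needed, are in the scene too. Leave any orange or red look-alike of the socket_medium alone. Leave any yellow look-alike of the socket_short alone.

How it is judged (in metres and radians):
At the end, for the whole second after the job is handed in: Each socket upright (0.06 rad), at rest, on its rest's top (4 mm), within 12 mm of its centre; level upright on its edge (0.06 rad), at rest, underside within 5 mm of all socket tops, all socket centres within 16 mm of its centreline and 105 mm of its middle along it (horizontal distance between socket_tall and rest_thin below 0.012 m and z of socket_tall in the frame of rest_thin between 0.011 and 0.019 m and angle between each of socket_tall, socket_medium, socket_short, level's own z axis and vertical below 0.06 rad and linear speed of each of socket_tall, socket_medium, socket_short, level below 0.01 m/s and z of level in the frame of socket_tall between 0.06 and 0.07 m and x of socket_tall in the frame of level between -0.105 and 0.105 m and y of socket_tall in the frame of level between -0.016 and 0.016 m and horizontal distance between socket_medium and rest_mid below 0.012 m and z of socket_medium in the frame of rest_mid between 0.026 and 0.034 m and z of level in the frame of socket_medium between 0.045 and 0.055 m and x of socket_medium in the frame of level between -0.105 and 0.105 m and y of socket_medium in the frame of level between -0.016 and 0.016 m and horizontal distance between socket_short and rest_thick below 0.012 m and z of socket_short in the frame of rest_thick between 0.041 and 0.049 m and z of level in the frame of socket_short between 0.03 and 0.04 m and x of socket_short in the frame of level between -0.105 and 0.105 m and y of socket_short in the frame of level between -0.016 and 0.016 m and angular speed of level below 0.05 rad/s); the robot touches nothing.
It fails at once if the mug was shifted by more than 20 mm or tipped (distance of mug from where it was at the start of the episode above 0.02 m or angle between mug's own z axis and vertical above 0.3 rad).
It fails at once if the clamp was shifted by more than 20 mm or tipped (distance of clamp from where it was at the start of the episode above 0.02 m or angle between clamp's own z axis and vertical above 0.3 rad).
It fails at once if the ratchet was shifted by more than 20 mm or tipped (distance of ratchet from where it was at the start of the episode above 0.02 m or angle between ratchet's own z axis and vertical above 0.3 rad).
It also fails if it takes over 120 s, if anything falls off the work surface, if the arm or the gripper's body presses on something with over 40 N, if the wrist force passes 120 N, or if a joint passes its speed limit or range.

ROBOT

A 6-joint arm with a two-finger parallel gripper is mounted at the origin on the work surface. World frame = base frame: x ahead of the robot, y to its left, z up, the work surface at z = 0. Lengths are in m, angles in degrees, forces in N, time in s.
With the tool pointing down it reaches from about 0.4 to 0.825 m from the base axis. Payload 7 kg.
Tool frame: the origin (TCP) lies on the centre line of the jaws, within the pads' length; the fingertips stand 19 mm ahead of it and the grasp point (between the pads) is the TCP (r.tip_extent is the distance from the TCP to the fingertips, in m); z points along the fingers, y is the line along which they close (so a half turn about z gives the same grasp; the last joint's range is limited). The gripper opens to 88 mm and grips with 3 to 60 N. Pads are 19 mm wide; open, the fingers measure 130 mm over their backs; the gripper's body (78 mm by 193 mm) begins 47 mm behind the grasp point.
Start: joints at [84.288, 20.546, 0.682, 0, -70.136, -16.507], TCP at [0.255, 0.625, 0.246] pointing down, gripper open.
Joint ranges: [-176.03, 176.03], [-82.01, 121.73], [-58.28, 71.71], [-173.87, 95.51], [-174.79, -0.11], [-173.66, 173.66]. Speed limits (degrees/s): [136.94, 136.94, 172.46, 180, 180, 180].

INTERFACE

Orientations are given as [roll, pitch, yaw] about the fixed x, y, z axes, in that order (R = Rz(yaw) Ry(pitch) Rx(roll)).
In Python, from plant import r gives the robot as it stands. The module is installed in compiled form; this text tells all that it offers.
- The arm moves only by the tool jog_arm, never from a script. Its argument "deltas" is a list that holds one entry, the list of rows, each a list of 5 numbers: the opening, from -1 (shut) to 1 (fully open), then the shift along the world's x, y, z in cm, then the turn about the world's z in rad. In form: [[[claw, dx, dy, dz, turn], ...]]. A call has 1 to 8 rows; each row shifts and turns the commanded pose from where the row before left it; what a row does not reach is not made up. A row lasts 1/8 s, in which the tool goes at most 62.5 mm and 10.7 degrees, less where a joint would pass 70% of its speed; a pose out of reach is approached as far as the arm can. A call with a gripper value outside its range is refused whole. The fingers move at their own pace and stop on an object; "force" is the grip in N (left out, the last holds). Time passes only in rows, so rows that do not move let the fingers close. It gives the time, the measured TCP pose, the force, the opening and the grip force at its end, in the units of the state.
- r.get_state(): the state, without advancing time (a new reading comes with each control period).
- r.capture(name): name is "scene" or "top" or "wrist"; returns the picture (480x640x3 uint8, blue, green, red); there is no depth.
- r.camera_info(name): a dict with "fx", "fy", "cx", "cy" (pixels), "view" (4x4, takes a point from world to camera coordinates). Camera axes: x right, y up, looking along -z (the intrinsics and any distortion apply to the point x, -y, -z); pixel columns grow to the right and rows downward; lengths in m; the calibration is good to about 2 mm. A picture is of the moment at which its call begins: read the wrist's pose just before it. camera_info takes no time and is no camera call; for the wrist camera it gives the pose at the moment of the call.
- r.close_job(): hands the job in; it is judged then, once.
The state is a dict: "time_s": time; "joints": joint angles; "qd": joint speeds; "joint_torque": joint torques, N m; "tcp_pos": TCP position; "eef_rot": TCP orientation; "contact_force": force on the tool from outside, world axes, zero at the start; "moment": the same for the moment, N m; "gripper_width": finger opening in m; "gripper_force": force on a finger pad.
Only numpy, scipy, OpenCV 4.12 (cv2) and the standard library are available. Lean on these libraries where they do the work, as an engineer would, in place of code of your own. Each camera call takes 0.05 s, during which the arm holds its last target. There are 200 camera calls.

## Working session

There is one attempt and no reset: what is moved stays moved. The work goes in short steps, Python scripts to look and compute and a tool call to move; the robot and the scene stay as the last step left them, time stands still between calls to the robot, and variables do not carry over. Pictures are saved under pics/ and viewed, at most 14 in all, crops included, and the job is handed in when it is done.

Besides the shell and the picture viewer there is one more tool, called after "Call:" by a JSON object that holds its "name" and its "arguments". jog_arm: Moves the arm, as the interface text tells. Its arguments: {"type":"object","properties":{"deltas":{"type":"array"},"force":{"type":"number"}},"required":["deltas"]}

```bash
mkdir -p pics; python3 - <<'E'
from plant import r
import cv2,numpy as np
print(r.get_state())
for n in("scene","top"):
    cv2.imwrite(f"pics/{n}0.png",r.capture(n)); print(n,r.camera_info(n))
E
```

```text
{'time_s': 0.0, 'joints': array([ 8.42896430e+01,  2.05918571e+01,  6.32429811e-01, -1.80536199e-02,
       -7.01350127e+01, -1.65091478e+01]), 'qd': array([-0.00832325,  0.08306973, -0.04115639,  0.12537404,  0.03546308,
       -0.09176941]), 'joint_torque': array([-4.30179380e-04, -5.82731795e+01,  2.93040276e+01,  6.99705765e+00,
        6.80319834e-03, -1.55247690e-04]), 'tcp_pos': array([0.25509163, 0.62444638, 0.24461418]), 'eef_rot': array([ 1.79904630e+02, -1.05674475e-02, -2.22256447e+01]), 'contact_force': array([-0.41701182, -0.6706604 , -0.60486864]), 'moment': array([-0.02054521, -0.02708381,  0.00024447]), 'gripper_force': 0.0, 'gripper_width': 0.08740407517340923}
scene {'fx': 595.7395468526829, 'fy': 595.7395468526829, 'cx': 318.20865996669687, 'cy': 240.20054301286396, 'view': array([[-0.2660836 ,  0.9639454 , -0.0029648 ,  0.24198095],
       [-0.53929803, -0.14631496,  0.82930668,  0.27830871],
       [ 0.79897256,  0.22226382,  0.55878586, -1.70134523],
       [ 0.        ,  0.        ,  0.        ,  1.        ]])}
top {'fx': 472.90768796880343, 'fy': 472.90768796880343, 'cx': 316.8822816501281, 'cy': 244.74415557845373, 'view': array([[-0.01433136, -0.9998202 ,  0.01241716, -0.07838158],
       [ 0.98852593, -0.01229974,  0.15054965, -0.58215941],
       [-0.15036985,  0.01443226,  0.98852446, -0.80853475],
       [ 0.        ,  0.        ,  0.        ,  1.        ]])}
```

View pics/scene0.png

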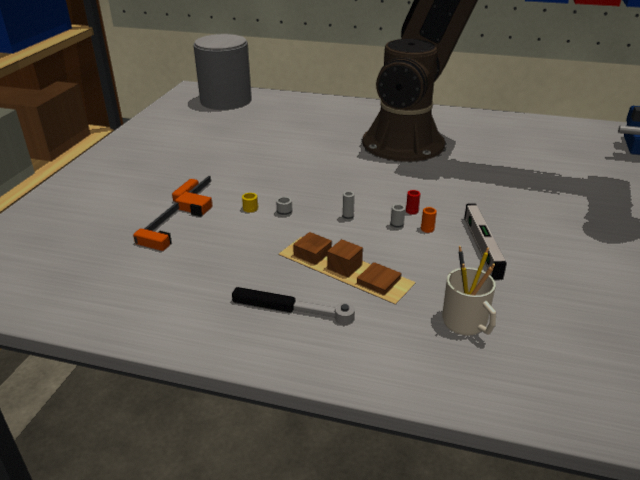

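View pics/top0.png

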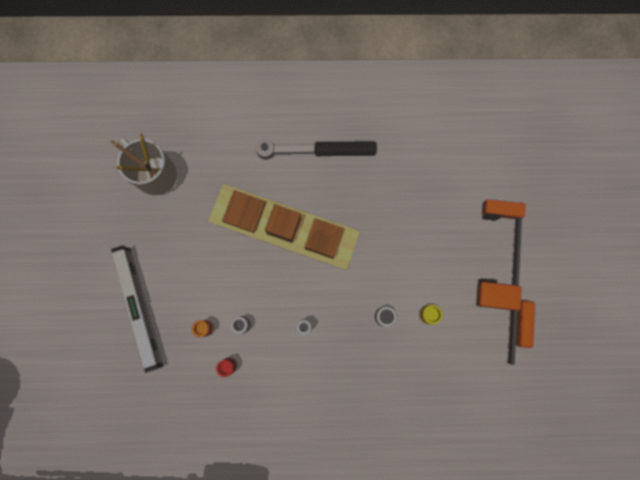

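The top picture shows the rests at about (244,211) thin, (284,222) thick and (325,238) mid. The sockets are at (240,325) medium, (304,327) tall and (387,316) short, and the level runs from (121,248) to (152,368). The red, orange and yellow look-alikes are next to the sockets. Next I'll enlarge the picture for exact pixels.

```bash
python3 - <<'E'
import cv2
a=cv2.imread("pics/top0.png")[170:390,100:420]
cv2.imwrite("pics/crop1.png",cv2.convertScaleAbs(cv2.resize(a,None,fx=2.5,fy=2.5,interpolation=cv2.INTER_CUBIC),alpha=1.5))
E
cat > h.py <<'E'
import numpy as np
from plant import r
def ray(n,u,v,ci=None):
    c=ci or r.camera_info(n);V=c["view"];R=V[:3,:3]
    d=R.T@np.array([(u-c["cx"])/c["fx"],-(v-c["cy"])/c["fy"],-1.]);return -R.T@V[:3,3],d
def at(n,u,v,z,ci=None):
    o,d=ray(n,u,v,ci);return (o+d*(z-o[2])/d[2])[:2]
def px(n,p,ci=None):
    c=ci or r.camera_info(n);q=c["view"]@np.append(p,1.)
    return c["cx"]-c["fx"]*q[0]/q[2],c["cy"]+c["fy"]*q[1]/q[2]
E
```

```text
(no output)
```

View pics/crop1.png

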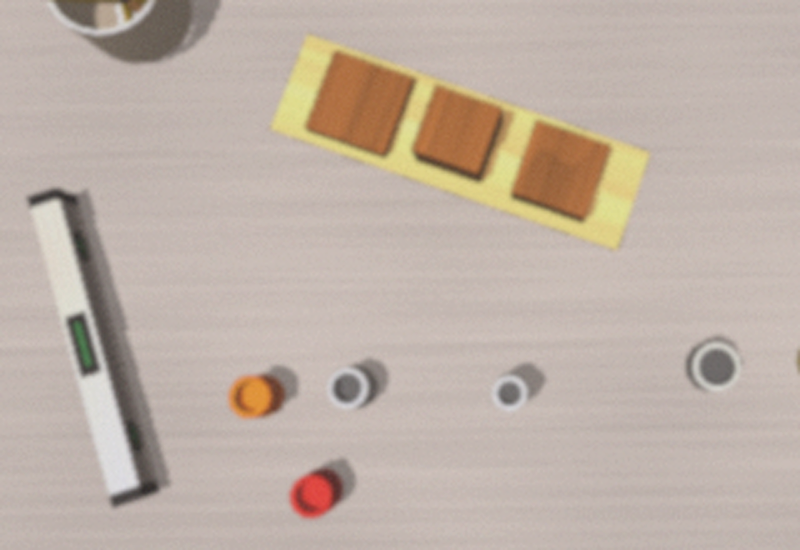

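The strip corners in the crop are (308,37), (649,154), (617,249) and (272,130). The socket rims are at (350,387), (510,392) and (716,366), and the level's vial is at (83,345).

```bash
cat >> h.py <<'E'
cr=lambda x,y:(100+(x+.5)/2.5-.5,170+(y+.5)/2.5-.5)
E
python3 - <<'E'
from h import *
C=[at("top",*cr(*p),.003) for p in[(308,37),(649,154),(617,249),(272,130)]]
c=np.mean(C,0);d=(C[1]+C[2]-C[0]-C[3])/2
print("strip",c,np.linalg.norm(d),np.linalg.norm(C[0]-C[3]),np.degrees(np.arctan2(d[1],d[0])))
u=d/np.linalg.norm(d)
for n,k,z in(("thin",-1,.018),("thick",0,.048),("mid",1,.033)):
    print(n,c+u*.08*k,np.array(px("top",[*(c+u*.08*k),z])))
for n,p,z,q in(("med",(350,387),.05,(398,208)),("tall",(510,392),.065,(348.5,196)),("short",(716,366),.035,(284.5,203))):
    a=at("top",*cr(*p),z);print(n,a,"scene",px("scene",[*a,z]))
for p in[(30,203),(112,503),(66,193),(139,494)]: print(p,at("top",*cr(*p),.04))
v=at("top",*cr(83,345),.04);print("vial",v)
E
```

```text
strip [ 0.62336954 -0.02462118] 0.2770201565461291 0.07725918980823912 -109.94039398023216
thin [0.65065293 0.05058266] [243.34741474 211.12601396]
thick [ 0.62336954 -0.02462118] [282.53994895 221.74692727]
mid [ 0.59608615 -0.09982501] [324.13283044 237.49871089]
med [0.44122601 0.05052687] scene (np.float64(396.96513631423954), np.float64(206.3439444313574))
tall [ 0.43645896 -0.06123966] scene (np.float64(348.05213882876507), np.float64(192.81054404608798))
short [ 0.45203025 -0.20812919] scene (np.float64(283.7663152251837), np.float64(199.22849259985367))
(30, 203) [0.57513882 0.28331868]
(112, 503) [0.36405871 0.21606498]
(66, 193) [0.58210042 0.25786017]
(139, 494) [0.36985065 0.19762633]
vial [0.4731481  0.24087757]
```

Call:
{"name": "jog_arm", "arguments": {"deltas": [[[1,2.4,-3.5,0,-0.17],[1,2.4,-3.5,0,-0.17],[1,2.4,-3.5,0,-0.17],[1,2.4,-3.5,0,-0.17],[1,2.4,-3.5,0,-0.17],[1,2.4,-3.5,0,-0.17],[1,2.4,-3.5,0,-0.17],[1,2.4,-3.5,0,-0.17]]], "force": 25}}

```text
time_s: 1.1
tcp_pos: [0.4477, 0.3435, 0.2453]
eef_rot: [180.0, -0.0, -100.5]
contact_force: [1.6, 0.4, -0.2]
gripper_width: 0.0879
gripper_force: 0.0
```

Call:
{"name": "jog_arm", "arguments": {"deltas": [[[0.15,0,-3.7,-0.8,-0.1],[0.15,0,-3.7,-0.8,-0.07],[0.15,0,-3.7,-0.8,0],[0.15,0,-3.7,-0.8,0],[0.15,0,-3.7,-0.8,0],[0.15,0,-3.7,-0.8,0],[0.15,0,-3.7,-0.8,0],[0.15,0,-3.7,-0.8,0]]]}}

```text
time_s: 2.1
tcp_pos: [0.4469, 0.0476, 0.1812]
eef_rot: [180.0, 0.0, -109.9]
contact_force: [0.8, 0.4, 0.4]
gripper_width: 0.0505
gripper_force: 0.0
```

Call:
{"name": "jog_arm", "arguments": {"deltas": [[[0.15,0,0,0,0],[0.15,0,0,0,0]]]}}

```text
time_s: 2.35
tcp_pos: [0.4474, 0.0489, 0.1817]
eef_rot: [-180.0, 0.0, -109.9]
contact_force: [0.8, -0.3, 0.3]
gripper_width: 0.0503
gripper_force: 0.0
```

```bash
python3 - <<'E'
from h import *
import cv2
print(r.get_state()["joints"].round(1));ci=r.camera_info("wrist");im=r.capture("wrist")
cv2.imwrite("pics/w1.png",im)
print("med expected",px("wrist",[.4412,.0505,.05],ci),"origin",ray("wrist",0,0,ci)[0])
E
```

```text
[ 31.5   2.2 -31.8   0.  -56.  -51.4]
med expected (np.float64(316.8477661397143), np.float64(221.88204927311898)) origin [ 0.41983724 -0.02609087  0.32117228]
```

View pics/w1.png

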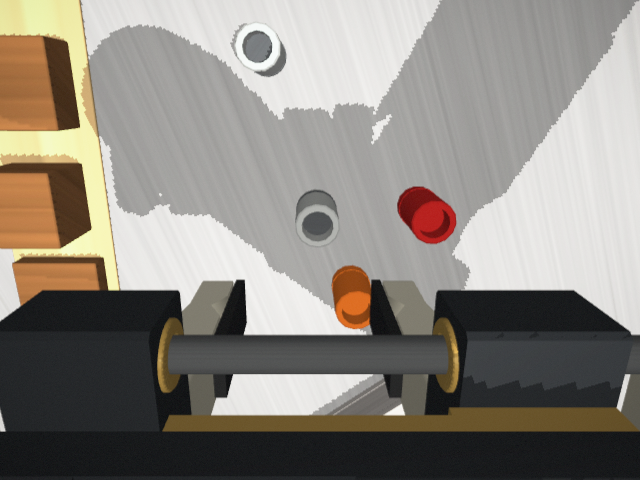

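The wrist view shows the medium socket's rim at (317,223). I predicted (317,222), so the calibration holds. Descending.

Call:
{"name": "jog_arm", "arguments": {"deltas": [[[0.15,-0.6,0.15,-4,0],[0.15,0,0,-4,0],[0.15,0,0,-3,0],[0.15,0,0,-2.5,0],[0.15,0,0,-1.5,0],[0.15,0,0,0,0],[-1,0,0,0,0],[-1,0,0,0,0]]]}}

```text
time_s: 3.4
tcp_pos: [0.4418, 0.0509, 0.0323]
eef_rot: [-179.9, 0.1, -109.9]
contact_force: [0.1, 0.5, -0.5]
gripper_width: 0.0356
gripper_force: 0.0
```

Call:
{"name": "jog_arm", "arguments": {"deltas": [[[-1,0,0,0,0],[-1,0,0,0,0]]]}}

```text
time_s: 3.65
tcp_pos: [0.4417, 0.0507, 0.0323]
eef_rot: [-179.9, 0.1, -109.9]
contact_force: [-1.6, 2.2, 7.2]
gripper_width: 0.0297
gripper_force: 25.0
```

Call:
{"name": "jog_arm", "arguments": {"deltas": [[[-1,0,0,3,0],[-1,0,0,5,0],[-1,2.5,-2.5,2,0],[-1,3,-3,0,0],[-1,3,-3,0,0],[-1,3,-3,0,0],[-1,2.5,-2.5,0,0],[-1,1.4,-1.1,0,0]]]}}

```text
time_s: 4.65
tcp_pos: [0.5958, -0.1021, 0.1311]
eef_rot: [180.0, -0.0, -110.0]
contact_force: [-0.4, -0.6, -1.5]
gripper_width: 0.0299
gripper_force: 25.0
```

Call:
{"name": "jog_arm", "arguments": {"deltas": [[[-1,0,0,-2,0],[-1,0,0,0,0]]]}}

```text
time_s: 4.9
tcp_pos: [0.5937, -0.1006, 0.11]
eef_rot: [179.8, -0.1, -109.9]
contact_force: [-0.8, 0.0, -1.4]
gripper_width: 0.0292
gripper_force: 25.0
```

```bash
python3 - <<'E'
from h import *
import cv2
s=r.get_state();print(s["tcp_pos"],s["contact_force"]);ci=r.camera_info("wrist");im=r.capture("wrist")
cv2.imwrite("pics/w2.png",im)
c=np.array([.6234,-.0246]);u=np.array([np.cos(np.radians(-109.94)),np.sin(np.radians(-109.94))]);w=np.array([-u[1],u[0]])
for n,k,z,h in(("thin",-1,.018,.032),("thick",0,.048,.026),("mid",1,.033,.029)):
    print(n,[tuple(np.round(px("wrist",[*(c+u*(.08*k+a*h)+w*b*h),z],ci)).astype(int)) for a in(-1,1) for b in(-1,1)])
E
```

```text
[ 0.59369709 -0.10063641  0.1099853 ] [-0.82203394  0.0199875  -1.4451823 ]
thin [(np.int64(349), np.int64(504)), (np.int64(258), np.int64(504)), (np.int64(352), np.int64(429)), (np.int64(255), np.int64(429))]
thick [(np.int64(348), np.int64(436)), (np.int64(258), np.int64(436)), (np.int64(351), np.int64(358)), (np.int64(255), np.int64(358))]
mid [(np.int64(355), np.int64(303)), (np.int64(251), np.int64(303)), (np.int64(359), np.int64(202)), (np.int64(247), np.int64(202))]
```

View pics/w2.png

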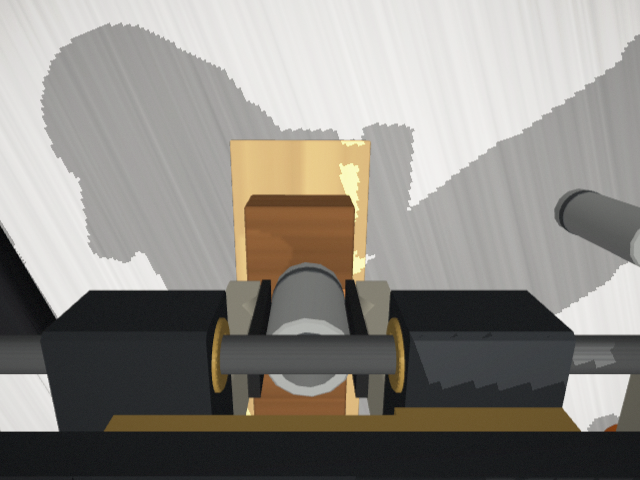

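The rest's near edge is at about (245–354,207), against a prediction of (247–359,202), so I'm shifting about 2 mm. The socket is held upright.

Call:
{"name": "jog_arm", "arguments": {"deltas": [[[-1,0.3,0.2,-2.5,0],[-1,0,0,-1,0],[-1,0,0,-0.4,0],[-1,0,0,0,0]]]}}

```text
time_s: 5.45
tcp_pos: [0.5984, -0.0986, 0.073]
eef_rot: [-180.0, -0.0, -109.9]
contact_force: [-0.1, 0.7, -0.8]
gripper_width: 0.0296
gripper_force: 25.0
```

Call:
{"name": "jog_arm", "arguments": {"deltas": [[[-1,0,0,-0.5,0],[-1,0,0,-0.2,0],[-1,0,0,-0.05,0],[-1,0,0,0,0]]]}}

```text
time_s: 5.95
tcp_pos: [0.5982, -0.0987, 0.0653]
eef_rot: [-180.0, -0.0, -109.9]
contact_force: [-2.0, 0.9, 3.1]
gripper_width: 0.0294
gripper_force: 25.0
```

Call:
{"name": "jog_arm", "arguments": {"deltas": [[[0.1,0,0,0,0],[0.1,0,0,0,0],[0.1,0,0,0,0],[0.1,0,0,2,0],[0.1,0,0,5,0],[0.1,-2.5,0.6,2,0],[0.1,-4,0.9,0,0],[0.1,-4,0.9,0,0]]]}}

```text
time_s: 6.95
tcp_pos: [0.4923, -0.0745, 0.1552]
eef_rot: [-180.0, 0.0, -109.9]
contact_force: [-0.4, 1.0, 0.5]
gripper_width: 0.0485
gripper_force: 0.0
```

Call:
{"name": "jog_arm", "arguments": {"deltas": [[[0.1,-4,0.9,0,0],[0.1,-1.7,0.45,0,0],[0.1,0,0,0,0],[0.1,0,0,0,0]]]}}

```text
time_s: 7.45
tcp_pos: [0.4375, -0.061, 0.1554]
eef_rot: [-179.9, 0.0, -109.9]
contact_force: [1.7, -0.0, -0.1]
gripper_width: 0.0484
gripper_force: 0.0
```

```bash
python3 - <<'E'
from h import *
import cv2
s=r.get_state();print(s["tcp_pos"]);ci=r.camera_info("wrist");im=r.capture("wrist")
print("tall",px("wrist",[.4365,-.0612,.065],ci))
t=r.capture("top");cv2.imwrite("pics/wt3.png",np.hstack([cv2.resize(im,(400,300)),cv2.resize(t[170:350,200:440],(400,300))]))
print("med rim expected top",(np.array(px("top",[.5982,-.0987,.083]))-[200,170])*400/240+[400,0])
E
```

```text
[ 0.43747876 -0.06100465  0.15539394]
tall (np.float64(308.6527577964695), np.float64(242.46763875252395))
med rim expected top [607.09902925 102.51782277]
```

View pics/wt3.png

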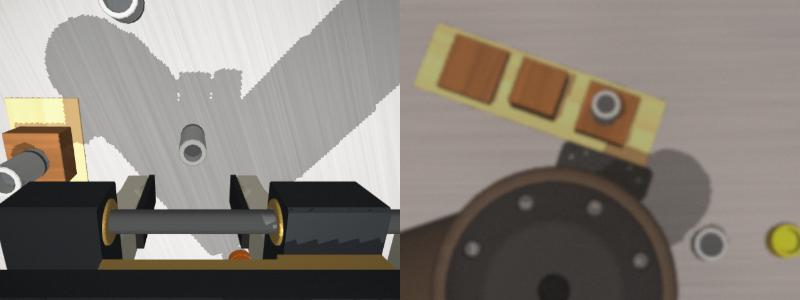

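The tall socket's rim is where predicted, at (308,243) full-size. In the top view the medium socket stands on the middle of the mid rest, rim at (606,104) against an expected (607,102).

Call:
{"name": "jog_arm", "arguments": {"deltas": [[[0.1,-0.1,0,-4,0],[0.1,0,0,-3.5,0],[0.1,0,0,-2.5,0],[0.1,0,0,-1,0],[0.1,0,0,0,0],[-1,0,0,0,0],[-1,0,0,0,0],[-1,0,0,0,0]]]}}

```text
time_s: 8.55
tcp_pos: [0.4359, -0.061, 0.0458]
eef_rot: [-179.9, 0.1, -109.9]
contact_force: [-0.4, 0.6, 3.5]
gripper_width: 0.0255
gripper_force: 25.0
```

Call:
{"name": "jog_arm", "arguments": {"deltas": [[[-1,0,0,0,0],[-1,0,0,0,0]]]}}

```text
time_s: 8.8
tcp_pos: [0.436, -0.061, 0.0458]
eef_rot: [-179.9, 0.0, -109.9]
contact_force: [-0.9, -0.0, 7.2]
gripper_width: 0.0253
gripper_force: 25.0
```

Call:
{"name": "jog_arm", "arguments": {"deltas": [[[-1,0,0,3,0],[-1,0,0,4,0],[-1,2.5,1.3,2,0],[-1,4,2.1,0,0],[-1,4,2.1,0,0],[-1,4,2.1,0,0],[-1,4,2.1,0,0],[-1,3.05,1.5,0,0]]]}}

```text
time_s: 9.8
tcp_pos: [0.6517, 0.0517, 0.1343]
eef_rot: [179.9, -0.0, -109.9]
contact_force: [-0.1, 0.8, -0.8]
gripper_width: 0.0255
gripper_force: 25.0
```

Call:
{"name": "jog_arm", "arguments": {"deltas": [[[-1,0,0,-3,0],[-1,0,0,-2,0],[-1,0,0,-1,0],[-1,0,0,0,0],[-1,0,0,0,0]]]}}

```text
time_s: 10.42
tcp_pos: [0.6513, 0.0509, 0.076]
eef_rot: [-179.9, 0.0, -109.9]
contact_force: [-0.4, 0.6, -1.7]
gripper_width: 0.0258
gripper_force: 25.0
```

Call:
{"name": "jog_arm", "arguments": {"deltas": [[[-1,0,0,-0.8,0],[-1,0,0,-0.3,0],[-1,0,0,-0.1,0],[-1,0,0,0,0]]]}}

```text
time_s: 10.92
tcp_pos: [0.6507, 0.0508, 0.0639]
eef_rot: [-180.0, -0.0, -109.9]
contact_force: [-3.4, 0.5, 5.5]
gripper_width: 0.0256
gripper_force: 25.0
```

Call:
{"name": "jog_arm", "arguments": {"deltas": [[[0.2,0,0,0,0],[0.2,0,0,0,0],[0.2,0,0,0,0],[0.2,0,0,2,0],[0.2,0,0,5,0],[0.2,-1.5,-2,2,0],[0.2,-3,-4,0,0],[0.2,-3,-4,0,0]]]}}

```text
time_s: 11.92
tcp_pos: [0.575, -0.0499, 0.1533]
eef_rot: [-180.0, 0.0, -109.8]
contact_force: [1.5, -0.4, -0.8]
gripper_width: 0.0528
gripper_force: 0.0
```

Call:
{"name": "jog_arm", "arguments": {"deltas": [[[0.2,-3,-4,0,0],[0.2,-3,-4,0,0],[0.2,-3,-4,0,0],[0.2,-2.4,-2.9,0,0],[0.2,-1,-1,0,0],[0.2,0,0,0,0],[0.2,0,0,0,0]]]}}

```text
time_s: 12.8
tcp_pos: [0.4525, -0.2077, 0.1532]
eef_rot: [-180.0, 0.0, -109.8]
contact_force: [0.5, -0.3, -0.1]
gripper_width: 0.0526
gripper_force: 0.0
```

```bash
python3 - <<'E'
from h import *
import cv2
s=r.get_state();print(s["tcp_pos"],s["joints"].round());ci=r.camera_info("wrist");im=r.capture("wrist")
print("short",np.array(px("wrist",[.4520,-.2081,.035],ci))/1.6)
t=r.capture("top");cv2.imwrite("pics/wt4.png",np.hstack([cv2.resize(im,(400,300)),cv2.resize(t[170:350,200:440],(400,300))]))
print("tall rim expected top",(np.array(px("top",[.6507,.0508,.083]))-[200,170])*400/240+[400,0])
E
```

```text
[ 0.45251149 -0.20773278  0.15315752] [ -2.   9. -29.   0. -53. -18.]
short [192.35876167 142.53456   ]
tall rim expected top [463.24856224  54.76551142]
```

View pics/wt4.png

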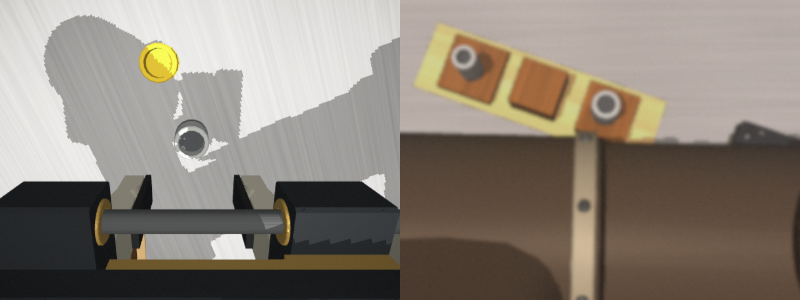

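The short socket's rim is at (192,140), against an expected (192,142). The tall socket stands on the thin rest at (464,56), as expected.

Call:
{"name": "jog_arm", "arguments": {"deltas": [[[0.2,0,0,-4,0],[0.2,0,0,-4,0],[0.2,0,0,-3,0],[0.2,0,0,-1.5,0],[0.2,0,0,-0.5,0],[0.2,0,0,0,0],[-1,0,0,0,0],[-1,0,0,0,0]]]}}

```text
time_s: 13.9
tcp_pos: [0.4523, -0.2081, 0.0238]
eef_rot: [-179.9, 0.0, -109.9]
contact_force: [3.0, -1.6, 0.0]
gripper_width: 0.0381
gripper_force: 0.8
```

Call:
{"name": "jog_arm", "arguments": {"deltas": [[[-1,0,0,0,0],[-1,0,0,0,0]]]}}

```text
time_s: 14.15
tcp_pos: [0.4524, -0.2082, 0.0238]
eef_rot: [-179.9, 0.0, -109.9]
contact_force: [-0.5, 1.4, 6.5]
gripper_width: 0.0352
gripper_force: 25.0
```

Call:
{"name": "jog_arm", "arguments": {"deltas": [[[-1,0,0,4,0],[-1,0,0,5,0],[-1,2.1,2.4,3,0],[-1,3.5,3.75,0,0],[-1,3.5,3.75,0,0],[-1,3.5,3.75,0,0],[-1,3.5,3.75,0,0],[-1,1.05,1,0,0]]]}}

```text
time_s: 15.15
tcp_pos: [0.6244, -0.0221, 0.1422]
eef_rot: [180.0, -0.0, -109.8]
contact_force: [-0.8, -1.0, -2.1]
gripper_width: 0.0355
gripper_force: 25.0
```

Call:
{"name": "jog_arm", "arguments": {"deltas": [[[-1,0,0,0,0],[-1,0,0,-3,0],[-1,0,0,-2,0],[-1,0,0,-1,0],[-1,0,0,0,0],[-1,0,0,0,0]]]}}

```text
time_s: 15.9
tcp_pos: [0.6237, -0.0244, 0.084]
eef_rot: [-179.9, 0.0, -109.9]
contact_force: [-0.6, -0.2, -0.7]
gripper_width: 0.035
gripper_force: 25.0
```

Call:
{"name": "jog_arm", "arguments": {"deltas": [[[-1,0,0,-0.8,0],[-1,0,0,-0.3,0],[-1,0,0,-0.1,0],[-1,0,0,0,0]]]}}

```text
time_s: 16.4
tcp_pos: [0.6231, -0.0242, 0.0718]
eef_rot: [180.0, -0.0, -109.9]
contact_force: [-3.1, -0.0, 5.0]
gripper_width: 0.0355
gripper_force: 25.0
```

Call:
{"name": "jog_arm", "arguments": {"deltas": [[[0.2,0,0,0,0],[0.2,0,0,0,0],[0.2,0,0,0,0],[0.2,0,0,3,0],[0.2,0,0,5,0],[0.2,-1,1.5,3,0],[0.2,-2,3.5,0,-0.114],[0.2,-2,3.5,0,-0.1]]]}}

```text
time_s: 17.4
tcp_pos: [0.5729, 0.0616, 0.1815]
eef_rot: [-180.0, 0.1, -122.4]
contact_force: [0.9, 0.7, -0.5]
gripper_width: 0.0527
gripper_force: 0.0
```

Call:
{"name": "jog_arm", "arguments": {"deltas": [[[0.2,-2,3.5,0,-0.14],[0.2,-2,3.5,0,-0.14],[0.2,-2,3.5,0,-0.14],[0.2,-2,3.5,0,-0.14],[0.2,-2,3.5,0,-0.14],[0.2,0,0.5,0,0],[0.2,0,0,0,0]]]}}

```text
time_s: 18.27
tcp_pos: [0.4733, 0.2411, 0.181]
eef_rot: [-180.0, 0.0, -162.1]
contact_force: [0.8, -0.7, -0.4]
gripper_width: 0.0528
gripper_force: 0.0
```

```bash
python3 - <<'E'
from h import *
import cv2
s=r.get_state();print(s["tcp_pos"],s["eef_rot"],s["joints"].round());t=r.capture("top")
ci=r.camera_info("wrist");im=r.capture("wrist")
cv2.imwrite("pics/wt5.png",np.hstack([cv2.resize(im,(440,330)),cv2.resize(t[170:350,200:396],(360,330))]))
print("vial,ends",[np.array(px("wrist",[.473+k*.953,.241+k*.304,.04],ci))*.6875 for k in(-.115,0,.115)])
E
```

```text
[0.47329021 0.24110385 0.18104905] [-1.79996339e+02  1.71926106e-03 -1.62114365e+02] [  48.   10.  -23.    0.  -57. -120.]
vial,ends [array([212.35960436,  23.69694623]), array([211.9538094 , 150.45885314]), array([211.63236447, 250.87156423])]
```

View pics/wt5.png

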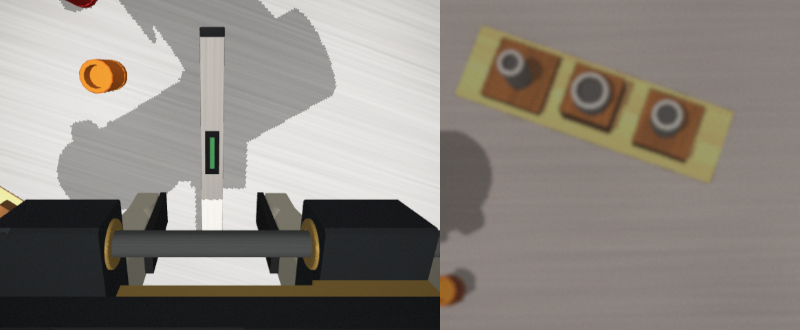

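The level is aligned with the tool, vial at (212,152), and its middle lies about 2 mm further along. All three sockets stand on their rests.

Call:
{"name": "jog_arm", "arguments": {"deltas": [[[0.2,0.2,0.1,-4,0],[0.2,0,0,-4,0],[0.2,0,0,-4,0],[0.2,0,0,-2.5,0],[0.2,0,0,-0.8,0],[0.2,0,0,0,0],[-1,0,0,0,0],[-1,0,0,0,0]]], "force": 45}}

```text
time_s: 19.38
tcp_pos: [0.4758, 0.2423, 0.0291]
eef_rot: [179.9, 0.1, -162.2]
contact_force: [0.2, -0.8, -0.2]
gripper_width: 0.0379
gripper_force: 0.0
```

Call:
{"name": "jog_arm", "arguments": {"deltas": [[[-1,0,0,0,0],[-1,0,0,0,0],[-1,0,0,0,0]]]}}

```text
time_s: 19.75
tcp_pos: [0.4754, 0.242, 0.0285]
eef_rot: [180.0, 0.0, -162.2]
contact_force: [-1.5, -0.7, 5.4]
gripper_width: 0.022
gripper_force: 45.0
```

Call:
{"name": "jog_arm", "arguments": {"deltas": [[[-1,0,0,2,0],[-1,0,0,3,0],[-1,0,0,4,0],[-1,0,-2,4,0],[-1,0,-3,2,0.06],[-1,1.5,-3,0,0.1],[-1,1.5,-3,0,0.1],[-1,1.5,-3,0,0.1]]]}}

```text
time_s: 20.75
tcp_pos: [0.5201, 0.1009, 0.1778]
eef_rot: [180.0, -0.0, -141.4]
contact_force: [0.5, 0.8, -3.0]
gripper_width: 0.0217
gripper_force: 45.0
```

Call:
{"name": "jog_arm", "arguments": {"deltas": [[[-1,2,-2.5,0,0.1],[-1,2,-2.5,0,0.1],[-1,2,-2.5,0,0.1],[-1,2,-2.5,0,0.1],[-1,2,-2,0,0.1],[-1,0.35,-0.6,0,0.058],[-1,0,0,0,0],[-1,0,0,0,0]]]}}

```text
time_s: 21.75
tcp_pos: [0.6233, -0.0239, 0.1777]
eef_rot: [180.0, -0.0, -109.7]
contact_force: [0.3, 0.5, -1.6]
gripper_width: 0.0215
gripper_force: 45.0
```

```bash
python3 - <<'E'
from h import *
import cv2
s=r.get_state();print(s["tcp_pos"],s["eef_rot"],s["joints"].round());t=r.capture("scene")
im=r.capture("wrist")
cv2.imwrite("pics/ws6.png",np.hstack([cv2.resize(im,(400,300)),cv2.resize(t[130:310,240:480],(400,300))]))
E
```

```text
[ 0.62328174 -0.02386598  0.17771193] [ 1.79958124e+02 -1.05723528e-02 -1.09722221e+02] [ 16.  19. -11.  -0. -60. -35.]
```

View pics/ws6.png

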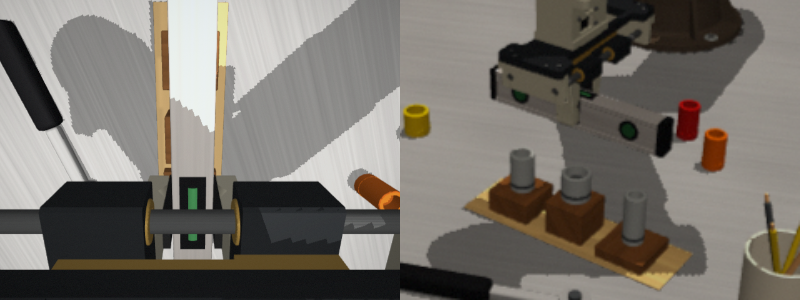

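The level is held straight over the row and the sockets all stand upright. Lowering.

Call:
{"name": "jog_arm", "arguments": {"deltas": [[[-1,0,0,-2.5,0],[-1,0,0,-1.5,0],[-1,0,0,-1,0],[-1,0,0,-0.7,0],[-1,0,0,-0.4,0],[-1,0,0,0,0],[-1,0,0,0,0]]]}}

```text
time_s: 22.72
tcp_pos: [0.624, -0.0242, 0.1175]
eef_rot: [-180.0, 0.0, -109.7]
contact_force: [0.2, 0.2, -1.8]
gripper_width: 0.0218
gripper_force: 45.0
```

Call:
{"name": "jog_arm", "arguments": {"deltas": [[[-1,0,0,-0.3,0],[-1,0,0,-0.15,0],[-1,0,0,-0.1,0],[-1,0,0,0,0],[-1,0,0,0,0]]]}}

```text
time_s: 23.35
tcp_pos: [0.6238, -0.0242, 0.1116]
eef_rot: [180.0, -0.0, -109.7]
contact_force: [-0.7, -0.7, -1.0]
gripper_width: 0.0218
gripper_force: 45.0
```

Call:
{"name": "jog_arm", "arguments": {"deltas": [[[-1,0,0,-0.05,0],[-1,0,0,0,0],[-1,0,0,0,0]]]}}

```text
time_s: 23.72
tcp_pos: [0.6238, -0.0242, 0.1116]
eef_rot: [-180.0, 0.0, -109.6]
contact_force: [-3.5, 0.5, 5.4]
gripper_width: 0.022
gripper_force: 45.0
```

Call:
{"name": "jog_arm", "arguments": {"deltas": [[[0,0,0,0,0],[0,0,0,0,0],[0,0,0,0,0],[0,0,0,1,0],[0,0,0,3,0],[0,0,0,5,0],[0,0,0,5,0],[0,0,0,0,0]]]}}

```text
time_s: 24.72
tcp_pos: [0.6261, -0.024, 0.2569]
eef_rot: [-179.5, 0.2, -109.6]
contact_force: [0.0, 0.6, 0.0]
gripper_width: 0.0439
gripper_force: 0.0
```

Call:
{"name": "jog_arm", "arguments": {"deltas": [[[0,-4,0,0,0],[0,-5,0,0,0],[0,-5,0,0,0],[0,-4,0,0,0],[0,0,0,0,0],[0,0,0,0,0]]]}}

```text
time_s: 25.48
tcp_pos: [0.4441, -0.024, 0.2515]
eef_rot: [-179.9, 0.0, -109.6]
contact_force: [0.8, -0.3, 0.2]
gripper_width: 0.0436
gripper_force: 0.0
```

```bash
python3 - <<'E'
from h import *
import cv2
s=r.capture("scene");t=r.capture("top")
cv2.imwrite("pics/end.png",np.hstack([cv2.resize(s[190:370,220:460],(400,300)),cv2.resize(t[130:310,180:420],(400,300))]))
d=np.array([-.338,-.941])
print("level mid, ends",[((np.array(px("top",[*(np.array([.624,-.0242])+k*d),.123]))-[180,130])*400/240+[400,0]).round() for k in(-.115,0,.115)])
E
```

```text
level mid, ends [array([457., 100.]), array([566., 137.]), array([676., 175.])]
```

View pics/end.png

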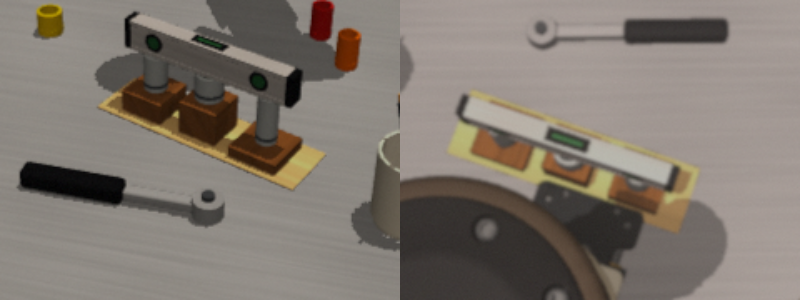

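The level lies upright and centred on all three sockets: its vial is at (567,138) against an expected (566,137), and the arm is clear.

```bash
python3 -c "
from plant import r
print(r.close_job())"
```

```text
the job is handed in; nothing more can be done
None
```

The job is handed in at about 25.6 s: the last pictures show each socket standing on its matching rest, the level lying upright and centred on all three, and the arm clear; the hand-in call returned no verdict.

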